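# Clamp a food pan in the bench holder and lock the cam lever

### The job

Free the sliding jaw of the pan holder by swinging its red-balled cam lever fully over to the other side, slide the jaw so that its sprung white pad pushes the black pan gently but fully home, square and snug against the white end stop, then swing the lever fully back to lock the jaw so that the pan stays lightly squeezed. Do not crush or tip the pan, and leave the bowl, the pot and the carton where they stand.

Things in the scene. Friction and masses are not known exactly. Their poses are not given: they have to be found in the camera images.
- holder: steel pan holder fixed to the table: a flat base 200 mm (x) by 390 mm (y), 12 mm thick; origin on the table, 30 mm to +y of its middle. Its own y axis is the sliding direction, from the blue jaw towards the white end stop; z is up. A raised dark rail 30 mm wide (top at z = 50 mm) runs along y under the jaw. The rest of this text uses the holder's axes.
- stop_face (a point): middle of the face of the fixed white end stop against which the pan must rest (face looks to the holder's -y; 160 mm wide, from 12 to 62 mm above the table)
- end_stop: the white end stop, a block 160 by 20 by 50 mm; origin on the holder's base, under the middle of that face
- carriage (a joint): position of the sliding blue jaw (150 mm wide in x, 70 mm long in y) along the holder's +y, 0 to 0.140 m; larger is nearer to the stop. Freed, it drags with about 7 N and stays where it is left while pushed by less than that; locked, it takes over 25 N to shift.
- push_grip (a point): gripping point of the black upright push grip on the jaw, on its -x side: a block 28 mm (x) by 26 mm (y), its top 20 mm above this point, the jaw's top 32 mm below this point (and the pad's top 26 mm below it). The pivot's mount stands 16 mm beside it on its +x side; it is clear on its +y, -y and -x sides. The locked lever passes about 12 mm above its top; with the lever free it is clear above.
- pad_face (a point): middle of the front of the sprung white pad (110 mm wide, 32 mm tall) on the jaw's +y side, which pushes the pan. The spring is stiff, about 3.5 N per mm, with 10 mm of travel.
- lever_pivot (a point): axis of the cam lever, on the jaw; the axis is parallel to the holder's y, so the lever swings across the slide, in a plane of the holder's x and z
- lever_ball (a point): centre of the red ball, 32 mm in diameter, on the end of the lever, 120 mm from the pivot; the lever is a 12 mm rod. With the lever free, a load along y of over 7 N on it shifts the jaw, so it is better pushed across (up and over, from -x to free it, from +x to lock it) than pinched; the smooth ball slips easily out of a pinch.
- cam_lever (a joint): lever angle: 0 = locked, the lever leans 50 degrees from upright towards the holder's -x; it grows as the lever swings up and over to +x; 1.74 rad = fully free, leaning 50 degrees towards +x, at its end stop. The cam starts to press on the rail below about 1.0 rad and rubs harder as it locks (about 3 to 12 N at the ball); the lever stays where it is left.
- pan_centre (a point): centre, half-way up, of the loose open black food pan, 167 mm long (x), 60 mm tall, walls 4 mm, long side across the slide within about 0.12 rad at the start; its width along y is not known exactly (104 to 118 mm), so it has to be felt home. It weighs 0.3 to 0.6 kg and stands on the holder's base between pad and stop with gaps at both ends; it drags with 1 to 5 N as it slides.
- pan: the same pan; origin at the centre of its underside, its y axis across its width, along the slide
- pad: the sprung pad; origin under its middle
- bowl_centre (a point): centre of a loose teal bowl, 100 mm in diameter, 55 mm tall; leave alone
- pot_centre (a point): centre of a loose small black pot, 100 mm in diameter, 70 mm tall; leave alone
- carton_centre (a point): centre of a loose gold carton, 100 by 150 by 50 mm; leave alone
Not all that is in view belongs to the job. What is shaped like the pan but purple or turquoise is not meant.

How it is judged:
By the outcome, as a careful person would: the job done as asked, in the order asked, and still so for the second after the job is handed in, with the robot touching nothing.
It also fails if it takes over 67 s, if anything falls off the work surface, if the arm or the gripper's body presses on something with over 40 N, if the wrist force passes 120 N, or if a joint passes its speed limit or range.

### The arm

A 6-joint arm with a two-finger parallel gripper is mounted at the origin on the work surface. World frame = base frame: x ahead of the robot, y to its left, z up, the work surface at z = 0. Lengths are in mm, angles in rad, forces in N, time in s.
With the tool pointing down it reaches from about 275 to 1000 mm from the base axis. Payload 8.4 kg.
Tool frame: the origin (TCP) lies at the centre of the arm's flange, where the gripper is bolted on; the fingertips stand r.tip_extent ahead of it and the grasp point (between the pads) lies 155 mm ahead of it (r.tip_extent is the distance from the TCP to the fingertips, in mm); z points along the fingers, y is the direction in which the jaws open and shut (so a half turn about z gives the same grasp; the last joint's range is limited). The gripper opens to 85 mm and grips with 20 to 120 N. Pads are 22 mm wide; open, the fingers measure 114 mm over their backs; the gripper's body (76 mm by 85 mm) begins 54 mm behind the grasp point. The pads swing forward as they close: fully open they stand 13 mm farther back than shut.
Start: joints at [1.231, 0.353, 1.633, -0, 1.155, -0.002], TCP at [207.132, 589.683, 404.681] pointing down, gripper open.
Joint ranges: [-2.63, 2.63], [-0.92, 2.1], [0.06, 2.66], [-1.3, 4.44], [0, 2.69], [-3.02, 3.02]. Speed limits (rad/s): [2.22, 2.22, 2.79, 3.14, 3.14, 3.14].

### API

Orientations are given as [roll, pitch, yaw] about the fixed x, y, z axes, in that order (R = Rz(yaw) Ry(pitch) Rx(roll)).
In Python, from rig import sense, grab_frame, job, r gives the robot as it stands. The module is installed in compiled form; this text tells all that it offers.
- The arm moves only by the shell command python3 -m creep 'ROWS' [FORCE]. ROWS is JSON, a list of rows, each a list of 7 numbers: the turn, a rotation vector about the tool's x, y, z in rad, then the shift along the tool's x, y, z in mm, then the closure, from 0 (fully open) to 1 (shut). In form: [[wx, wy, wz, dx, dy, dz, fingers], ...]. A call has 1 to 10 rows; each row shifts and turns the pose as measured when the row begins, along the tool's axes as they then stand; what a row does not reach is not made up. A row lasts 1/12 s, in which the tool goes at most 41.7 mm and 7.16 degrees, less where a joint would pass 70% of its speed; a pose out of reach is approached as far as the arm can. A call with a gripper value outside its range is refused whole. The fingers move at their own pace and stop on an object; FORCE is the grip in N (left out, the last holds). Time passes only in rows, so rows that do not move let the fingers close. It gives the time, the measured TCP pose, the force and the opening at its end, in the units of the state.
- sense(): the state, without advancing time (a new reading comes with each control period).
- grab_frame(name): name is "scene" or "top" or "wrist"; returns a dict with "color" (480x640x3 uint8, red, green, blue), "mtx" (3x3 intrinsics, pixels), "T" (4x4, takes a point from camera to world coordinates). Camera axes: x right, y down, z forward; pixel columns grow to the right and rows downward; lengths in mm; the calibration is good to about 2 mm. A picture is of the moment at which its call begins. There is no depth.
- job.sign_off(): hands the job in, once; it reports no verdict.
The state is a dict: "clock": time; "qpos": joint angles; "qvel": joint speeds; "joint_efforts": joint torques, N m; "eef_pos": TCP position; "tcp_rot": TCP orientation; "contact_force": force on the tool from outside, world axes, zero at the start; "wrist_torque": the same for the moment, N m; "opening": opening from 0.0 (shut) to 1.0 (fully open).
Only numpy, scipy, OpenCV 4.12 (cv2) and the standard library are available. Lean on these libraries where they do the work, as an engineer would, in place of code of your own. Each camera call takes 0.05 s, during which the arm holds its last target.

## Working session

There is one attempt and no reset: what is moved stays moved. The work goes in short steps, Python scripts to look and compute and a shell command to move; the robot and the scene stay as the last step left them, time stands still between calls to the robot, and variables do not carry over. Pictures are saved under pics/ and viewed, and the job is handed in when it is done.

```bash
mkdir -p pics; python3 - <<'E'
from rig import sense, grab_frame, r
import cv2
s=sense(); print(s, r.tip_extent)
for n in ("scene","top","wrist"):
    f=grab_frame(n); cv2.imwrite(f"pics/{n}0.png",f["color"][:,:,::-1]); print(n,f["mtx"].round(1).tolist(),f["T"].round(3).tolist())
E
```

```text
{'clock': 0.0, 'qpos': array([ 1.23059921e+00,  3.53655934e-01,  1.63413989e+00,  1.09384145e-05,
        1.15519823e+00, -2.39169949e-03]), 'qvel': array([ 0.00043994,  0.00065205, -0.00154061, -0.00033447,  0.00097502,
       -0.00072326]), 'joint_efforts': array([-1.60821306e-03, -6.05247116e+01, -3.42071450e+01, -3.31162200e-04,
        9.32814495e-03, -2.37903073e-06]), 'eef_pos': array([207.05042911, 589.45699178, 403.9541844 ]), 'tcp_rot': array([-3.14019127e+00, -1.33527954e-05,  2.80378280e+00]), 'contact_force': array([ 0.26545837, -0.12343878,  0.87741036]), 'wrist_torque': array([ 0.0261385 , -0.04897219,  0.03449579]), 'opening': 1.0022948544205201} 173.4
scene [[571.2, 0.0, 323.9], [0.0, 571.2, 238.5], [0.0, 0.0, 1.0]] [[0.369, 0.562, -0.74, 1295.736], [0.929, -0.224, 0.293, -247.666], [-0.002, -0.796, -0.605, 727.171], [0.0, 0.0, 0.0, 1.0]]
top [[526.5, 0.0, 323.9], [0.0, 526.5, 235.7], [0.0, 0.0, 1.0]] [[0.015, -0.992, 0.123, 434.173], [-1.0, -0.016, -0.009, 32.006], [0.011, -0.123, -0.992, 1063.74], [0.0, 0.0, 0.0, 1.0]]
wrist [[335.8, 0.0, 323.8], [0.0, 335.8, 242.3], [0.0, 0.0, 1.0]] [[0.332, 0.911, 0.246, 144.524], [0.943, -0.32, -0.088, 610.998], [-0.001, 0.261, -0.965, 372.642], [0.0, 0.0, 0.0, 1.0]]
```

View pics/scene0.png

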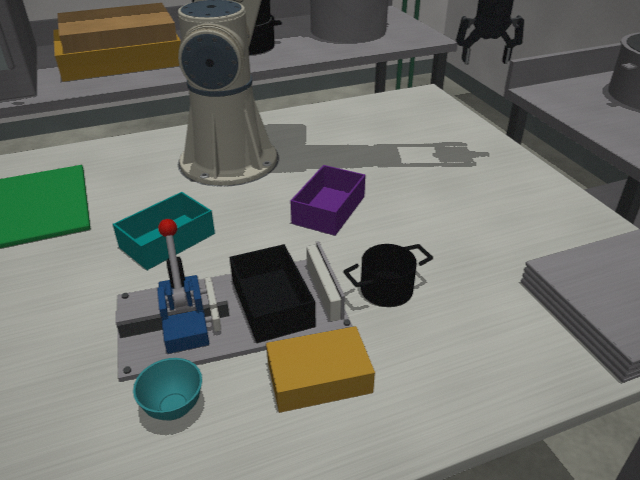

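View pics/top0.png

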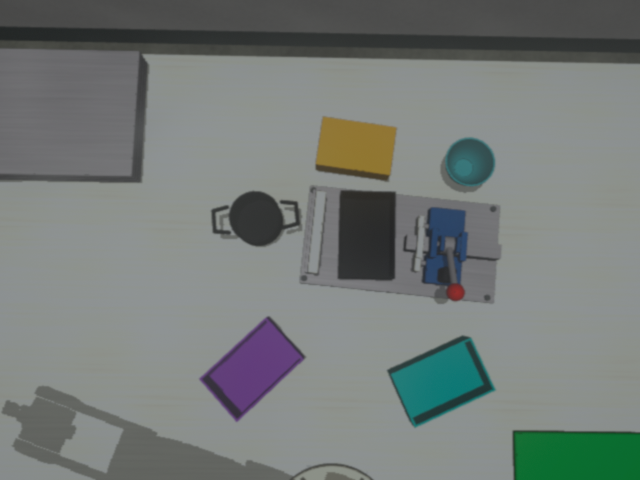

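View pics/wrist0.png

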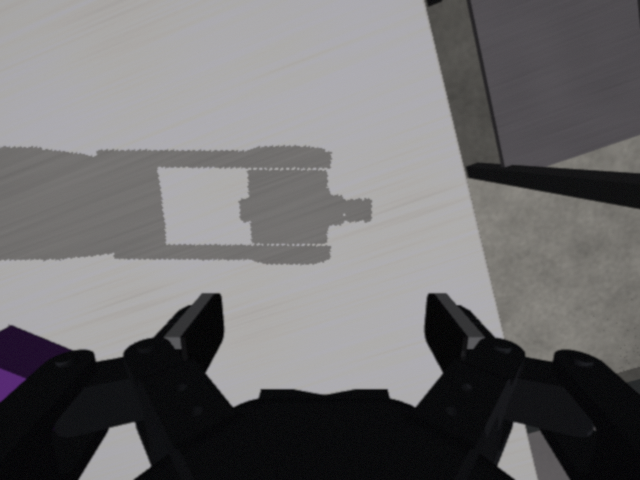

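The top view shows the holder with its +y to image left. The red ball is at (455,292), the pan at about (367,235) and the stop at (317,232). The scene view has the ball at (168,228). I'll measure these next.

```bash
cat > h.py <<'E'
import numpy as np, cv2
from rig import sense, grab_frame, r
def ray(f,uv):
    d=np.linalg.inv(f["mtx"])@np.array([uv[0],uv[1],1.]); T=f["T"]; d=T[:3,:3]@d
    return T[:3,3],d/np.linalg.norm(d)
def plane(f,uv,z):
    o,d=ray(f,uv); return o+d*(z-o[2])/d[2]
def tri(a,b):
    (o1,d1),(o2,d2)=a,b
    A=np.array([d1,-d2]).T; t=np.linalg.lstsq(A,o2-o1,rcond=None)[0]
    p,q=o1+t[0]*d1,o2+t[1]*d2; return (p+q)/2,np.linalg.norm(p-q)
def proj(f,p):
    T=np.linalg.inv(f["T"]); c=T[:3,:3]@p+T[:3,3]; k=f["mtx"]@c; return k[:2]/k[2]
def red(f):
    h=cv2.cvtColor(f["color"],cv2.COLOR_RGB2HSV); m=(((h[...,0]<8)|(h[...,0]>172))&(h[...,1]>150)&(h[...,2]>60)).astype(np.uint8)
    n,l,s,c=cv2.connectedComponentsWithStats(m)
    if n<2: return None
    i=1+np.argmax(s[1:,4]); (c,rad)=cv2.minEnclosingCircle(np.argwhere(l==i)[:,::-1].astype(np.float32)); return np.array(c),rad,s[i,4]
E
python3 - <<'E'
from h import *
f=grab_frame("top"); g=grab_frame("scene")
a,b=red(f),red(g); print(a,b); print("ball",tri(ray(f,a[0]),ray(g,b[0])))
c=f["color"][170:320,290:510,::-1]; cv2.imwrite("pics/t1.png",cv2.convertScaleAbs(cv2.resize(c,None,fx=3.6,fy=3.6,interpolation=cv2.INTER_CUBIC),alpha=1.6,beta=20))
c=g["color"][200:390,90:390,::-1]; cv2.imwrite("pics/s1.png",cv2.convertScaleAbs(cv2.resize(c,None,fx=2.6,fy=2.6,interpolation=cv2.INTER_CUBIC),alpha=1.4,beta=20))
E
```

```text
(array([455.8157959, 291.8157959]), 6.955927848815918, np.int32(150)) (array([167.27005005, 227.16844177]), 8.920113563537598, np.int32(243))
ball (array([ 453.82287445, -206.38652248,  146.06898636]), np.float64(1.5117659222450421))
```

View pics/t1.png

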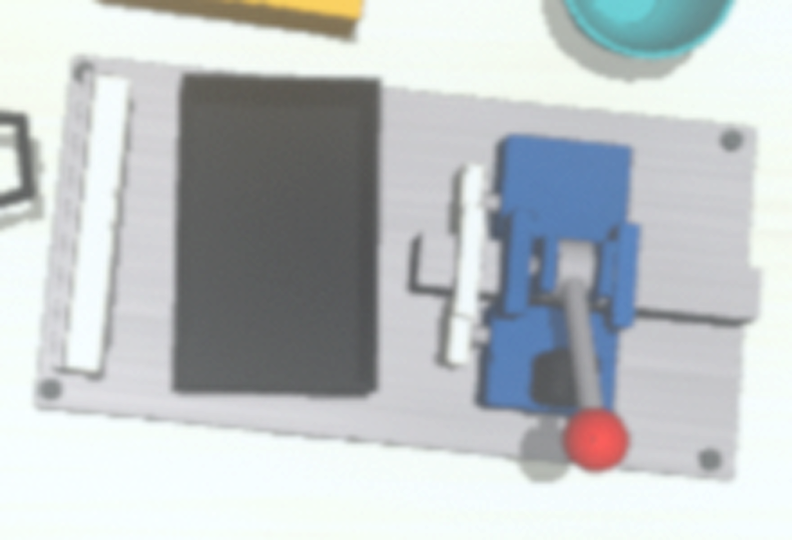

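View pics/s1.png

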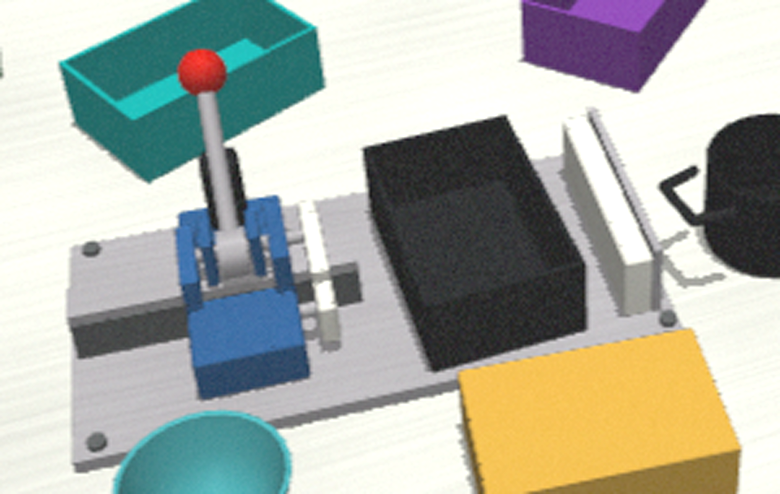

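```bash
python3 - <<'E'
from h import *
f=grab_frame("top"); g=grab_frame("scene")
P=lambda u,z:plane(f,(np.array(u)+.5)/3.6-.5+np.array([290,170]),z)[:2]
S=lambda u,z:plane(g,(np.array(u)+.5)/2.6-.5+np.array([90,200]),z)[:2]
TL,BL,TR,BR=[P(u,12) for u in((75,57),(37,408),(757,127),(735,478))]
print(TL,BL,TR,BR); 
for a,b in((TL,TR),(BL,BR),(TL,BL),(TR,BR)): d=a-b; print(np.linalg.norm(d), np.degrees(np.arctan2(d[1],d[0])))
c=(TL+BL+TR+BR)/4; y=(TL-TR)+(BL-BR); y/=np.linalg.norm(y); x=np.array([y[1],-y[0]])
print("yaw of holder y-90",np.degrees(np.arctan2(y[1],y[0]))-90)
o=c+y*30; print("origin",o,"x",x,"y",y)
H=lambda p:((p-o)@x,(p-o)@y)
print("scene corners", S((78,468),12),S((68,318-70),12))
b=np.array([453.8,-206.4]); print("ball H",H(b),"pivot H",H(b+x*92))
for n,u,z in(("stop R top",(131,80),62),("stop R bot",(103,372),62),("pan TL",(180,74),72),("pan TR",(380,79),72),("pan BR",(376,393),72),("pan BL",(174,388),72),
 ("jaw BL",(478,403),56),("jaw TR",(631,147),56),("pad t",(458,168),70),("pad b",(446,362),70),("grip",(550,375),102)): print(n,np.round(H(P(u,z)),1),P(u,z).round(1))
E
```

```text
[667.42481739  51.31434085] [469.24475821  68.69054327] [ 633.85875753 -334.87076193] [ 436.69956511 -317.51928329]
387.64108913380807 85.0325053469372
387.57866262542154 85.18316996651852
198.94036360158952 -5.010814714478045
197.921249400885 -5.029497406976904
yaw of holder y-90 -4.892168409598199
origin [ 554.36539661 -103.20558141] x [ 0.99635696 -0.08528073] y [0.08528073 0.99635696]
scene corners [ 641.14751649 -332.27765149] [ 438.4650973  -318.63278568]
ball H (np.float64(-91.3985372221249), np.float64(-111.39476835301578)) pivot H (np.float64(0.6014627778751422), np.float64(-111.39476835301576))
stop R top [ 79.  130.5] [644.2  20. ]
stop R bot [-78.6 129.5] [487.1  32.5]
pan TL [ 82.9 104.7] [645.9  -5.9]
pan TR [91.1 -1.7] [ 645.  -112.7]
pan BR [-75.7 -13.6] [ 477.8 -110.4]
pan BL [-83.7  91.7] [478.8  -4.7]
jaw BL [-74.6 -70.3] [ 474.1 -166.9]
jaw TR [  71.4 -142.1] [ 613.3 -250.9]
pad t [ 47.8 -47.4] [ 598.  -154.5]
pad b [-55.7 -49.2] [ 494.7 -147.5]
grip [-59.3 -96.8] [ 487.  -194.6]
```

```bash
python3 -m creep '[[0,0,-0.124,0,0,0,1],[0,0,-0.124,0,0,0,1],[0,0,0,-13,-38,0,1],[0,0,0,-13,-38,0,1],[0,0,0,-13,-38,0,1],[0,0,0,-13,-38,0,1],[0,0,0,-13,-38,0,1],[0,0,0,-13,-38,0,1],[0,0,0,-13,-38,0,1],[0,0,0,-13,-38,0,1]]'
```

```text
clock: 1.18
eef_pos: [286.8, 273.5, 402.2]
tcp_rot: [3.137, 0.001, 3.073]
contact_force: [0.5, -0.5, 0.5]
opening: -0.001
```

```bash
python3 -m creep '[[0,0,-0.017,-13.6,-38.6,0,1],[0,0,0,-13.6,-38.6,0,1],[0,0,0,-13.6,-38.6,0,1],[0,0,0,-13.6,-38.6,0,1],[0,0,0,-13.6,-38.6,0,1],[0,0,0,-13.6,-38.6,0,1],[0,0,0,-13.6,-38.6,0,1],[0,0,0,-13.6,-38.6,0,1]]'; python3 - <<'E'
from h import *
f=grab_frame("wrist"); np.save("w1.npy",f,allow_pickle=True); cv2.imwrite("pics/w1.png",cv2.convertScaleAbs(f["color"][:,:,::-1],alpha=1.5,beta=15))
E
python3 -m creep '[[0,0,0,-13.6,-38.6,0,1],[0,0,0,-13.6,-38.6,0,1],[0,0,0,-13.6,-38.6,0,1]]'; python3 - <<'E'
from h import *
f=grab_frame("wrist"); np.save("w2.npy",f,allow_pickle=True); cv2.imwrite("pics/w2.png",cv2.convertScaleAbs(f["color"][:,:,::-1],alpha=1.5,beta=15))
E
```

```text
clock: 1.85
eef_pos: [376.1, -48.0, 403.8]
tcp_rot: [3.135, 0.011, 3.095]
contact_force: [1.5, 1.0, -0.1]
opening: -0.003
clock: 2.15
eef_pos: [409.8, -167.3, 404.7]
tcp_rot: [3.137, 0.014, 3.09]
contact_force: [1.7, 0.6, 0.1]
opening: -0.001
```

View pics/w1.png

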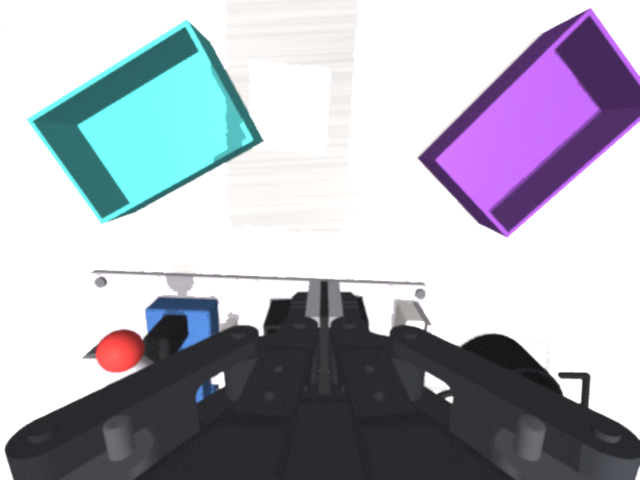

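View pics/w2.png

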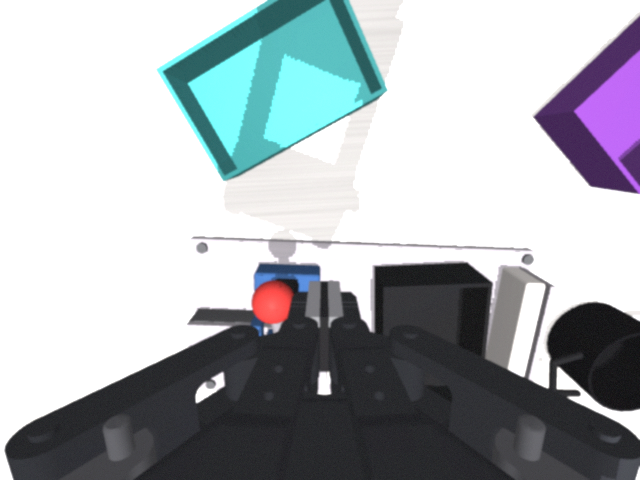

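The wrist views show the ball at (273,301) in w2, with the jaw and grip just behind the closed fingers. Next I line up the tool, shift beside the ball on its -x side, and lower.

```bash
python3 -m creep '[[0.004,0.014,-0.034,0,-35,0,1],[0,0,0,0,0,34,1],[0,0,0,0,0,34,1],[0,0,0,0,0,34,1],[0,0,0,0,0,0,1]]';  python3 - <<'E'
from h import *
f=grab_frame("scene"); cv2.imwrite("pics/s2.png",cv2.resize(f["color"][140:390,60:390,::-1],None,fx=2.3,fy=2.3)); print(sense()["qpos"])
E
```

```text
clock: 2.62
eef_pos: [413.0, -215.8, 303.2]
tcp_rot: [-3.132, 0.012, 3.116]
contact_force: [-1.6, 1.7, -1.4]
opening: 0.003
[-0.48318014  0.23546013  2.05979615 -0.00419967  0.82850992 -2.02634215]
```

View pics/s2.png

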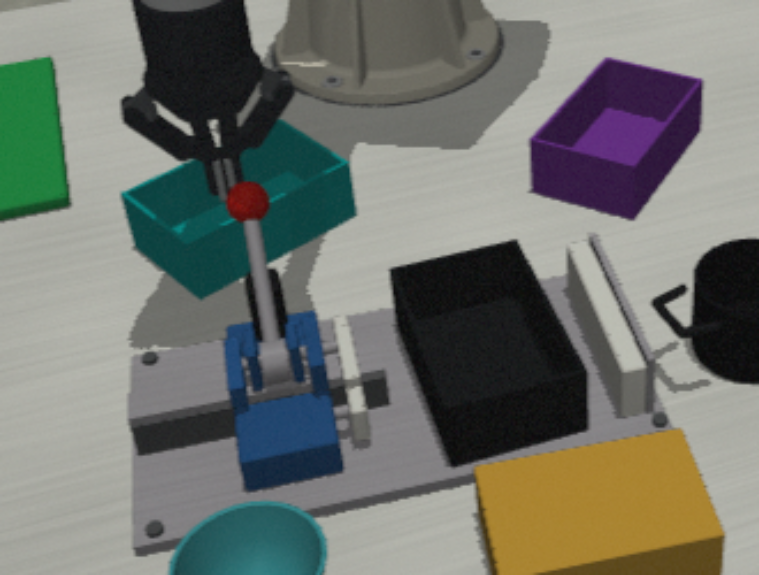

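```bash
python3 -m creep '[[-0.01,0.012,0.06,0,13,0,1],[0,0,0,0,0,0,1]]'
```

```text
clock: 2.83
eef_pos: [415.0, -203.1, 307.8]
tcp_rot: [3.141, 0.003, 3.054]
contact_force: [0.1, 0.3, 0.1]
opening: 0.0
```

```bash
python3 -m creep '[[0,0,0,-6,0,6,1],[0,0,0,-8,0,0,1],[0,0,0,-8,0,-4,1],[0,0,0,-8,0,-5,1],[0,0,0,-8,0,-5,1]]';  python3 - <<'E'
from h import *
f=grab_frame("scene"); g=grab_frame("top"); a,b=red(f),red(g); print(a,b)
if a and b:
  p,e=tri(ray(f,a[0]),ray(g,b[0])); print(p,e)
cv2.imwrite("pics/s3.png",cv2.resize(f["color"][140:390,60:390,::-1],None,fx=2.3,fy=2.3))
E
```

```text
clock: 3.25
eef_pos: [444.4, -205.3, 319.0]
tcp_rot: [-3.141, -0.031, 3.068]
contact_force: [-15.7, -2.4, 9.5]
opening: -0.001
(array([166.62290955, 225.1703949 ]), 9.21104907989502, np.int32(257)) (array([453., 284.]), 9.999999747378752e-05, np.int32(1))
[ 466.01882779 -203.22023631  157.14879258] 7.140646241785181
```

View pics/s3.png

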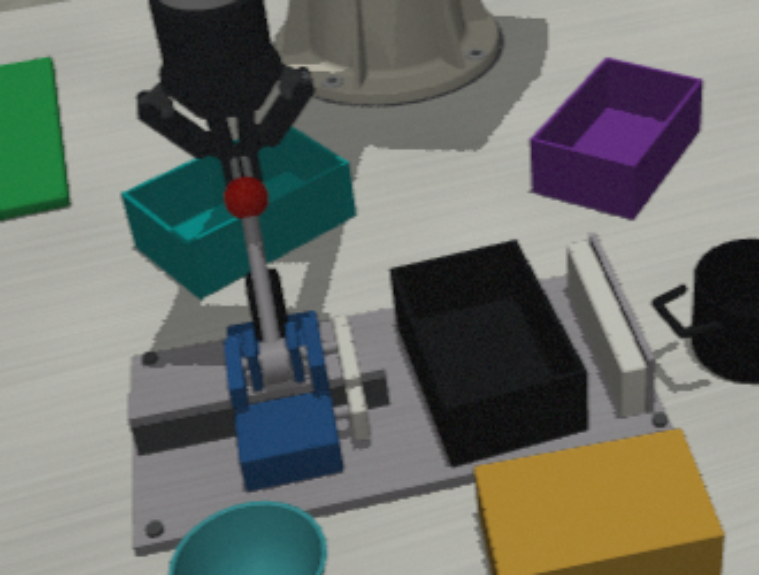

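```bash
python3 -m creep '[[0,-0.02,0,-10,0,-6,1],[0,-0.01,0,-10,0,-5,1],[0,-0.01,0.01,-10,0,-4,1],[0,-0.01,0,-10,0,-4,1],[0,0,0,-10,0,-3,1],[0,0,0,-10,0,-2,1]]'; python3 - <<'E'
from h import *
f=grab_frame("scene"); a=red(f); print(a)
cv2.imwrite("pics/s4.png",cv2.resize(f["color"][140:390,60:390,::-1],None,fx=2.3,fy=2.3))
E
```

```text
clock: 3.85
eef_pos: [505.1, -210.5, 349.8]
tcp_rot: [-3.139, 0.014, 3.067]
contact_force: [-1.6, 0.1, -0.8]
opening: 0.002
(array([166.61193848, 234.92536926]), 9.833386421203613, np.int32(305))
```

View pics/s4.png

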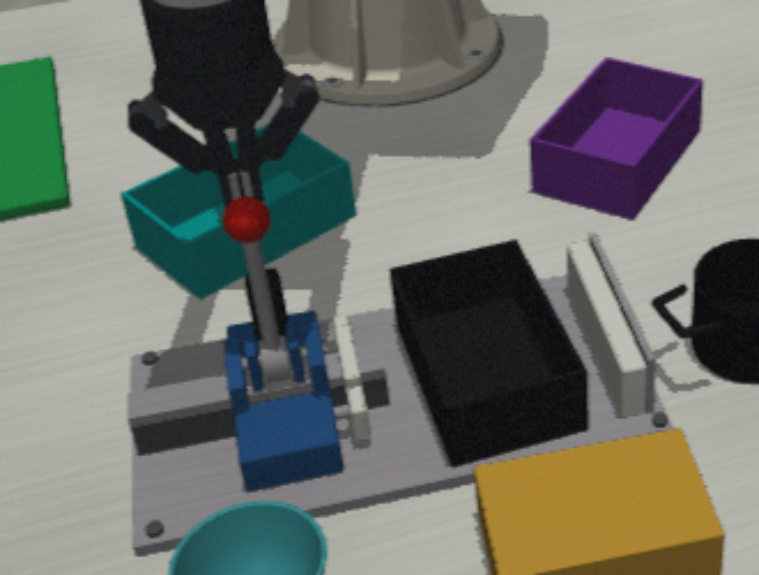

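```bash
python3 -m creep '[[0,0,0,-13,0,0,1],[0,0,0,-13,0,2,1],[0,0,0,-13,0,3,1],[0,0,0.01,-12,0,4,1],[0,0,0,-11,0,6,1],[0,0,0,-10,0,8,1],[0,0,0,-9,0,8,1]]'; python3 - <<'E'
from h import *
f=grab_frame("scene"); g=grab_frame("top"); a,b=red(f),red(g); print(a,b)
if a and b:  print(tri(ray(f,a[0]),ray(g,b[0])))
E
```

```text
clock: 4.48
eef_pos: [596.8, -217.9, 320.7]
tcp_rot: [-3.137, 0.022, 3.059]
contact_force: [-0.7, -0.4, 0.6]
opening: -0.0
(array([175., 289.]), 10.816754341125488, np.int32(354)) None
```

```bash
cat >> h.py <<'E'
O=np.array([554.365,-103.206]);X=np.array([.99636,-.08528]);Y=np.array([.08528,.99636])
def H(p): return np.array([(p[:2]-O)@X,(p[:2]-O)@Y,p[2]])
def ballplane(f,y):
    a=red(f); o,d=ray(f,a[0]); t=(y-(o[:2]-O)@Y)/(d[:2]@Y); p=H(o+t*d); return p
E
python3 -m creep '[[0,0,0,-6,0,8,1],[0,0,0,-5,0,6,1],[0,0,0,-4,0,4,1]]'; python3 - <<'E'
from h import *
f=grab_frame("scene"); print(ballplane(f,-111), H(sense()["eef_pos"]))
cv2.imwrite("pics/s5.png",cv2.resize(f["color"][140:390,60:390,::-1],None,fx=2.3,fy=2.3))
E
```

```text
clock: 4.83
eef_pos: [609.1, -219.2, 305.8]
tcp_rot: [-3.138, 0.008, 3.06]
contact_force: [-44.6, 8.1, 79.0]
opening: -0.003
[ 107.23194168 -111.          156.73538297] [  64.22966341 -110.88949933  306.24148801]
```

View pics/s5.png

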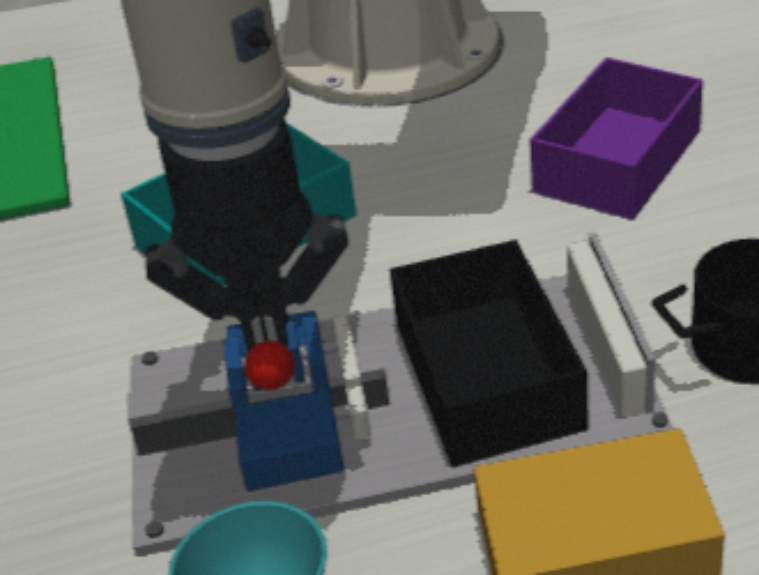

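```bash
python3 -m creep '[[0,0,0,4,0,-8,1],[0,0,0,0,0,-20,1],[0,0,0,10,0,-30,1],[0,0,0,30,0,-20,1],[0,0,0,35,0,0,1],[0,0,0,35,0,0,1],[0,0,0,0,0,0,1]]'; python3 - <<'E'
from h import *
f=grab_frame("scene"); g=grab_frame("top"); w=grab_frame("wrist"); a,b=red(f),red(g); print(a,b)
if a and b:
  p,e=tri(ray(f,a[0]),ray(g,b[0])); print(H(p),e)
print(H(sense()["eef_pos"]))
for n,i in(("s6",f),("t6",g),("w6",w)): cv2.imwrite(f"pics/{n}.png",cv2.convertScaleAbs(i["color"][:,:,::-1],alpha=1.5,beta=15)); np.save(n+".npy",i,allow_pickle=True)
E
```

```text
clock: 5.47
eef_pos: [490.1, -209.2, 387.9]
tcp_rot: [-3.137, 0.006, 3.06]
contact_force: [-0.1, -0.1, 0.2]
opening: 0.0
(array([176.52632141, 297.3157959 ]), 10.863261222839355, np.int32(353)) (array([463.5, 188.5]), 6.670932292938232, np.int32(140))
[  92.68699352 -112.2833919   146.02858059] 1.571067964337807
[ -49.81038621 -111.66067057  388.53144091]
```

View pics/w6.png

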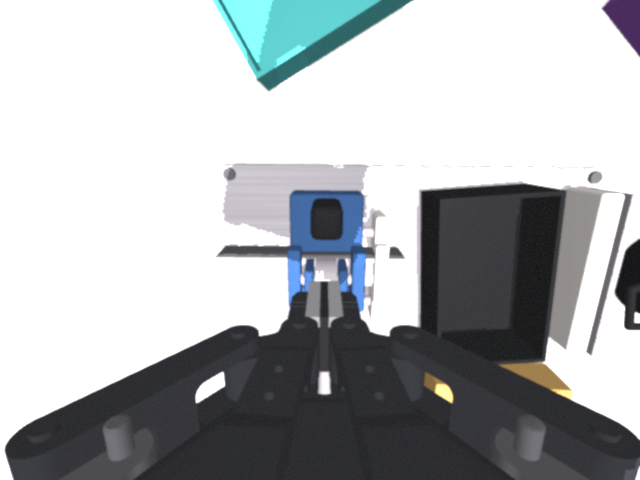

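View pics/s6.png

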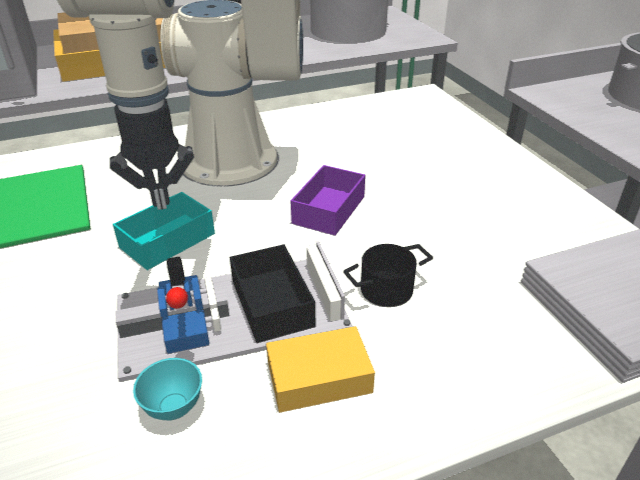

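View pics/t6.png

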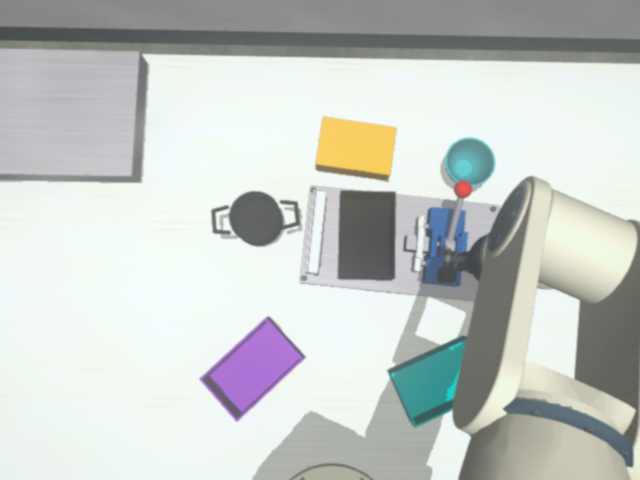

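The lever is fully free: the ball sits at +92.7, z 146, which mirrors its locked place. In the wrist view the black grip top is centred at about (327,219). I'll take a second view for its height.

```bash
python3 -m creep '[[0,0,0,0,-30,0,1],[0,0,0,0,-30,0,1],[0,0,0,0,0,0,1]]'; python3 - <<'E'
from h import *
w=grab_frame("wrist"); print(H(sense()["eef_pos"]))
cv2.imwrite("pics/w7.png",cv2.convertScaleAbs(w["color"][:,:,::-1],alpha=1.5,beta=15)); np.save("w7.npy",w,allow_pickle=True)
a=np.load("w6.npy",allow_pickle=True).item()
for n,i in(("a",a["color"][160:320,260:420]),("b",w["color"][140:300,320:520])):
  cv2.imwrite(f"pics/w7{n}.png",cv2.convertScaleAbs(cv2.resize(i[:,:,::-1],None,fx=3.6,fy=3.6,interpolation=cv2.INTER_CUBIC),alpha=2.2,beta=25))
E
```

```text
clock: 5.87
eef_pos: [494.0, -271.5, 388.6]
tcp_rot: [-3.136, 0.013, 3.065]
contact_force: [-0.7, -0.2, 0.8]
opening: -0.001
[ -45.78747903 -171.35012992  388.3088565 ]
```

View pics/w7a.png

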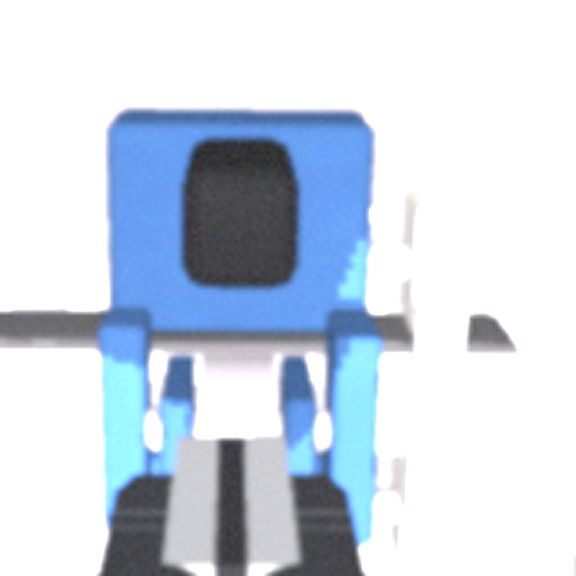

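View pics/w7b.png

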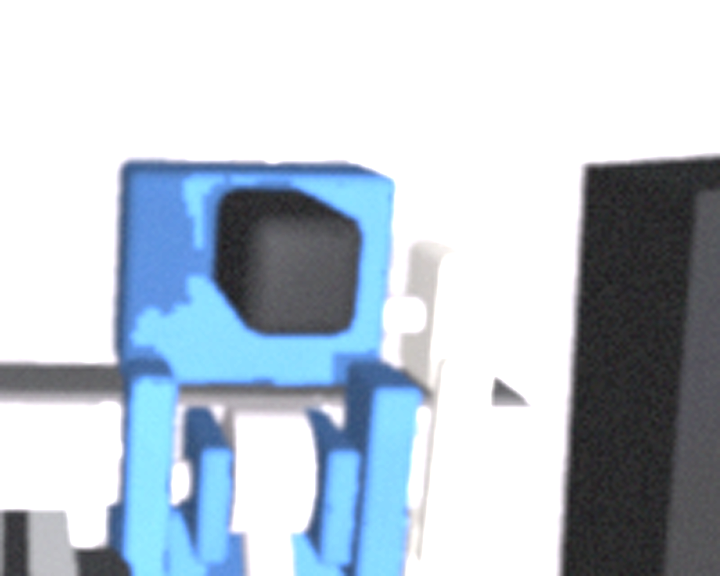

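```bash
python3 - <<'E'
from h import *
a=np.load("w6.npy",allow_pickle=True).item(); b=np.load("w7.npy",allow_pickle=True).item()
A=lambda u:ray(a,(np.array(u)+.5)/3.6-.5+np.array([260,160])); B=lambda u:ray(b,(np.array(u)+.5)/3.6-.5+np.array([320,140]))
for n,u,v in(("grip top +x+y corner",(298,285),(360,333)),("jaw -x-y corner?",(112,128),(124,172)),("cheek top-left corner",(100,330),(127,375)),("pad end",(415,200),(447,255))):
  p,e=tri(A(u),B(v)); print(n,H(p).round(1),round(e,1))
f=np.load("s6.npy",allow_pickle=True).item()
# scene check: grip top point around (177,258)
for z in (95,100,105): print(z,H(plane(f,(177,259),z)).round(1))
E
```

```text
grip top +x+y corner [-46.6 -98.7  96.5] 0.1
jaw -x-y corner? [ -73.1 -146.3   30. ] 1.7
cheek top-left corner [ -26.7 -146.9   65. ] 1.4
pad end [-57.8 -67.7  58. ] 1.0
95 [ -63.7 -104.5   95. ]
100 [ -57.2 -104.3  100. ]
105 [ -50.8 -104.1  105. ]
```

Grip top measures z = 97, centred at about (-60,-112), which matches the text: 12 mm under the lever and 16 mm from the mount. Now I lower behind it.

```bash
python3 -m creep '[[-0.006,0.01,0,14,0,30,1],[0,0,0,0,0,36,1],[0,0,0,0,0,36,1],[0,0,0,0,0,34,1],[0,0,0,0,0,0,1]]'; python3 - <<'E'
from h import *
w=grab_frame("scene"); print(H(sense()["eef_pos"]))
cv2.imwrite("pics/s8.png",cv2.resize(w["color"][190:390,60:390,::-1],None,fx=2.3,fy=2.3))
E
```

```text
clock: 6.33
eef_pos: [486.8, -269.1, 248.6]
tcp_rot: [-3.141, 0.01, 3.062]
contact_force: [-1.4, 0.7, -1.1]
opening: -0.0
[ -52.23251945 -171.36414098  251.23674141]
```

View pics/s8.png

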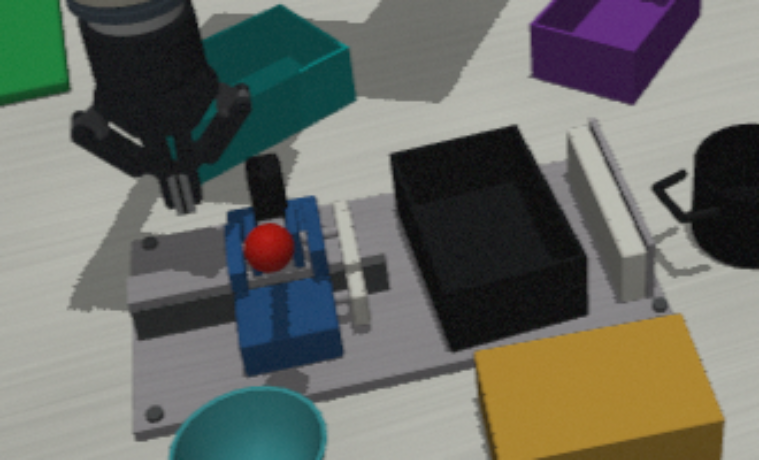

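```bash
python3 -m creep '[[0,0.008,0,9,10,0,1],[0,0,0,0,12,0,1],[0,0,0,0,10,0,1]]';python3 -m creep '[[0,0,0,0,8,0,1],[0,0,0,0,6,0,1],[0,0,0,0,6,0,1]]';  python3 -c "
from h import *; s=sense(); print(H(s['eef_pos']), s['contact_force'])"
```

```text
clock: 6.63
eef_pos: [484.4, -236.8, 254.3]
tcp_rot: [-3.139, 0.007, 3.062]
contact_force: [0.3, -0.0, 0.3]
opening: -0.003
clock: 6.88
eef_pos: [488.3, -215.6, 258.6]
tcp_rot: [-3.133, 0.013, 3.066]
contact_force: [-2.1, -7.3, -5.1]
opening: -0.002
[ -56.27578771 -117.58740355  258.59694479] [-2.11350797 -7.33427963 -5.13297293]
```

```bash
python3 -m creep '[[-0.008,0.012,0,4,8,6,1],[0,0,0,0,8,3,1],[0,0,0,0,8,1,1]]';  python3 - <<'E'
from h import *
w=grab_frame("scene"); s=sense(); print(H(s["eef_pos"]),s["contact_force"])
cv2.imwrite("pics/s9.png",cv2.resize(w["color"][190:390,60:390,::-1],None,fx=2.3,fy=2.3))
E
```

```text
clock: 7.13
eef_pos: [489.8, -191.8, 254.7]
tcp_rot: [-3.131, 0.012, 3.07]
contact_force: [-4.4, -12.4, -7.3]
opening: -0.002
[-56.70209774 -92.57853259 254.79224468] [-0.5082286  -0.00287499 -1.31824124]
```

View pics/s9.png

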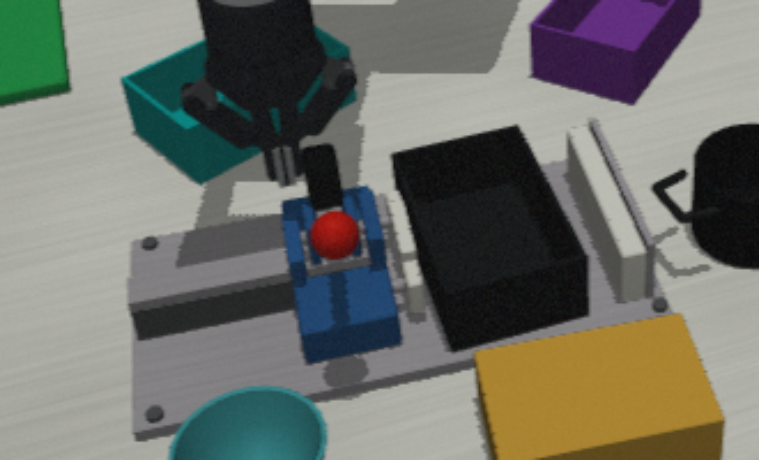

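```bash
python3 -m creep '[[-0.01,0.01,0.01,3,4,2,1],[0,0,0,0,3,1,1],[0,0,0,0,3,1,1],[0,0,0,0,3,1,1],[0,0,0,0,3,1,1]]';  python3 - <<'E'
from h import *
s=sense(); print(H(s["eef_pos"]),s["contact_force"])
w=grab_frame("scene"); t=grab_frame("top"); a,b=red(w),red(t)
if a and b: p,e=tri(ray(w,a[0]),ray(t,b[0])); print("ball",H(p),e)
E
```

```text
clock: 7.6
eef_pos: [491.3, -175.4, 255.4]
tcp_rot: [-3.131, 0.012, 3.067]
contact_force: [-4.5, -9.3, -2.8]
opening: 0.001
[-56.69432475 -77.30924584 255.3627438 ] [-4.51547482 -9.25316728 -2.77770168]
ball [ 92.80009801 -53.14628426 146.03325337] 0.09547874513716384
```

```bash
for i in 1 2 3; do :; done; python3 -m creep '[[-0.006,0.008,0,1,2.5,1,1],[0,0,0,0,2.5,1,1],[0,0,0,0,2.5,1,1],[0,0,0,0,2,1,1]]';  python3 - <<'E'
from h import *
s=sense(); print(H(s["eef_pos"]),s["contact_force"])
w=grab_frame("scene"); t=grab_frame("top"); a,b=red(w),red(t)
if a and b: p,e=tri(ray(w,a[0]),ray(t,b[0])); print("ball",H(p),e)
cv2.imwrite("pics/t10.png",cv2.convertScaleAbs(cv2.resize(t["color"][170:320,290:510,::-1],None,fx=3.6,fy=3.6,interpolation=cv2.INTER_CUBIC),alpha=1.6,beta=20))
cv2.imwrite("pics/s10.png",cv2.resize(w["color"][190:390,60:390,::-1],None,fx=2.3,fy=2.3))
E
```

```text
clock: 8.03
eef_pos: [492.2, -167.1, 255.8]
tcp_rot: [-3.13, 0.008, 3.072]
contact_force: [-4.9, -9.8, -2.3]
opening: 0.002
[-56.45179218 -68.94340412 255.84427905] [-4.87887268 -9.75711958 -2.2925225 ]
ball [ 92.96451285 -44.9431572  145.79294038] 0.27293338859765504
```

View pics/t10.png

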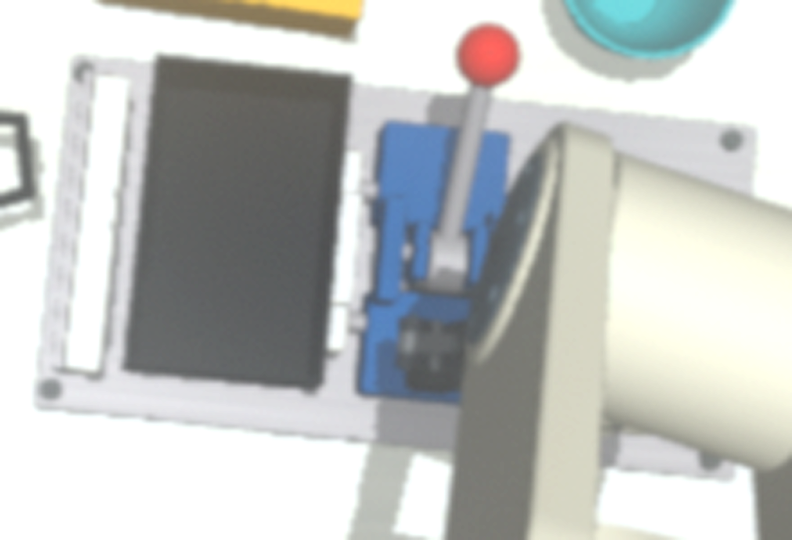

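View pics/s10.png

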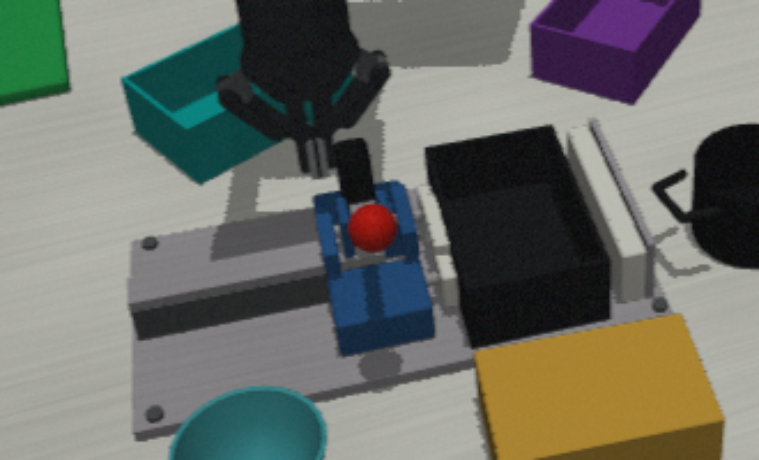

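```bash
python3 -m creep '[[-0.006,0.008,0.01,0,2.5,1,1],[0,0,0,0,2.5,1,1],[0,0,0,0,2.5,1,1],[0,0,0,0,2,1,1]]';python3 -m creep '[[0,0,0,0,2,1,1],[0,0,0,0,2,1,1]]'; python3 -c "
from h import *; s=sense(); print(H(s['eef_pos']), s['contact_force']@np.r_[Y,0])"
```

```text
clock: 8.47
eef_pos: [493.7, -159.0, 256.0]
tcp_rot: [-3.128, 0.002, 3.066]
contact_force: [-4.6, -9.3, -1.8]
opening: -0.001
clock: 8.63
eef_pos: [493.9, -155.6, 256.1]
tcp_rot: [-3.124, 0.003, 3.069]
contact_force: [-3.9, -10.4, -2.6]
opening: 0.002
[-55.72525092 -57.4025432  256.12145925] -10.724557693702677
```

```bash
F(){ python3 -c "
from h import *; s=sense(); print(H(s['eef_pos']).round(2), (s['contact_force']@np.r_[Y,0]).round(1))"; }
python3 -m creep '[[0,0,0,1,1.5,1,1]]' >/dev/null; F; python3 -m creep '[[0,0,0,0,1.5,1,1]]'>/dev/null; F; python3 -m creep '[[0,0,0,0,1.5,1,1]]'>/dev/null; F; python3 - <<'E'
from h import *
w=grab_frame("scene"); t=grab_frame("top"); a,b=red(w),red(t)
if a and b: p,e=tri(ray(w,a[0]),ray(t,b[0])); print("ball",H(p),e)
cv2.imwrite("pics/t11.png",cv2.convertScaleAbs(cv2.resize(t["color"][170:320,290:510,::-1],None,fx=3.6,fy=3.6,interpolation=cv2.INTER_CUBIC),alpha=1.6,beta=20))
E
```

```text
[-56.15 -56.22 256.27] -9.9
[-56.06 -55.02 256.23] -11.9
[-56.07 -53.99 256.23] -13.2
ball [ 92.81420634 -31.99247182 145.80788394] 0.5583643232004502
```

View pics/t11.png

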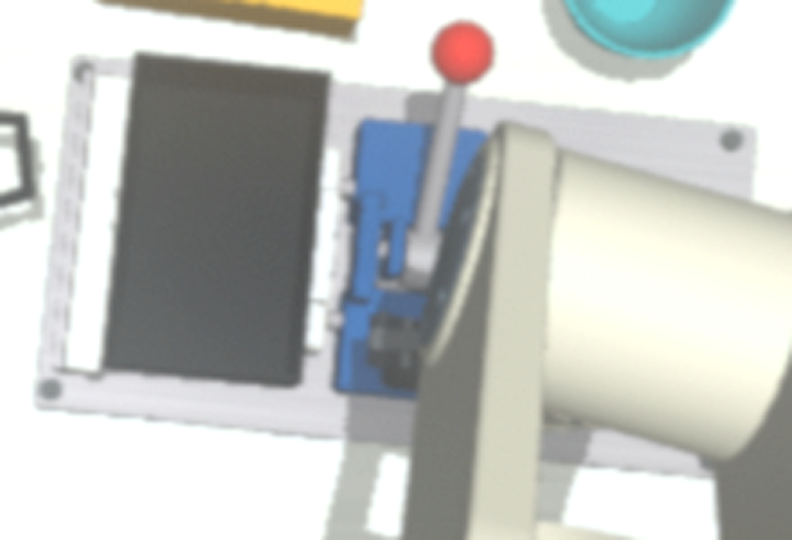

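```bash
F(){ python3 -c "
from h import *; s=sense(); print(H(s['eef_pos']).round(2), (s['contact_force']@np.r_[Y,0]).round(1))"; }
python3 -m creep '[[0,0,0,0,1.5,1,1]]' >/dev/null; F; python3 -m creep '[[0,0,0,0,1.5,1,1]]'>/dev/null; F;
```

```text
[-56.09 -53.14 256.26] -14.3
[-56.11 -52.42 256.28] -14.7
```

```bash
F(){ python3 -c "
from h import *; s=sense(); print(H(s['eef_pos']).round(2), (s['contact_force']@np.r_[Y,0]).round(1))"; }
python3 -m creep '[[0,0,0,0,1.8,1,1]]' >/dev/null; F; python3 -m creep '[[0,0,0,0,1.8,1,1]]'>/dev/null; F;python3 - <<'E'
from h import *
w=grab_frame("scene"); t=grab_frame("top"); a,b=red(w),red(t)
if a and b: p,e=tri(ray(w,a[0]),ray(t,b[0])); print("ball",H(p),e)
cv2.imwrite("pics/s12.png",cv2.resize(w["color"][190:390,60:390,::-1],None,fx=2.3,fy=2.3))
E
```

```text
[-56.12 -51.56 256.31] -16.4
[-56.13 -50.75 256.37] -17.2
ball [ 92.95367326 -30.90987126 145.76534609] 0.5441061290300552
```

View pics/s12.png

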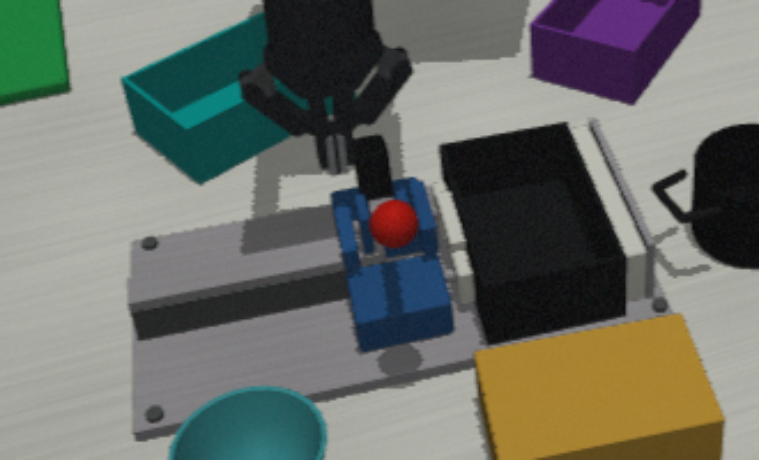

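```bash
python3 -m creep '[[0,0,0,0,-2,0,1],[0,0,0,0,-2,0,1],[0,0,0,0,-10,0,1],[0,0,0,0,-20,0,1],[0.01,0,0.01,0,0,-40,1],[0,0,0,0,0,-40,1],[0,0,0,0,0,-40,1],[0,0,0,0,0,0,1]]'; python3 - <<'E'
from h import *
s=sense(); print(H(s["eef_pos"]),s["contact_force"])
w=grab_frame("scene"); t=grab_frame("top"); a,b=red(w),red(t)
if a and b: p,e=tri(ray(w,a[0]),ray(t,b[0])); print("ball",H(p),e)
cv2.imwrite("pics/t13.png",cv2.convertScaleAbs(cv2.resize(t["color"][170:320,290:510,::-1],None,fx=3.6,fy=3.6,interpolation=cv2.INTER_CUBIC),alpha=1.6,beta=20))
cv2.imwrite("pics/s13.png",cv2.resize(w["color"][190:390,60:390,::-1],None,fx=2.3,fy=2.3))
E
```

```text
clock: 10.08
eef_pos: [494.1, -179.3, 386.7]
tcp_rot: [-3.096, 0.011, 3.071]
contact_force: [2.1, -0.8, 1.4]
opening: 0.002
[-53.5475666  -80.9836555  386.68884802] [ 2.12547555 -0.79909947  1.35655742]
ball [ 93.01339315 -32.34655929 145.71570745] 0.6446905193035849
```

View pics/t13.png

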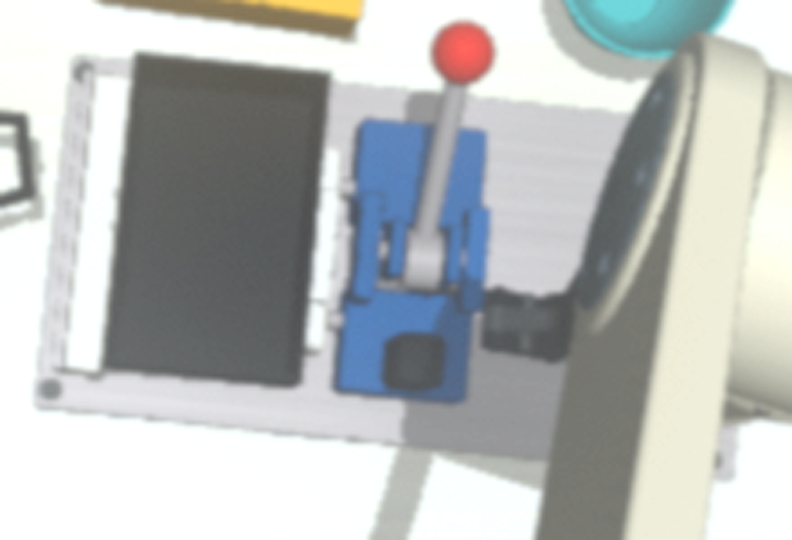

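View pics/s13.png

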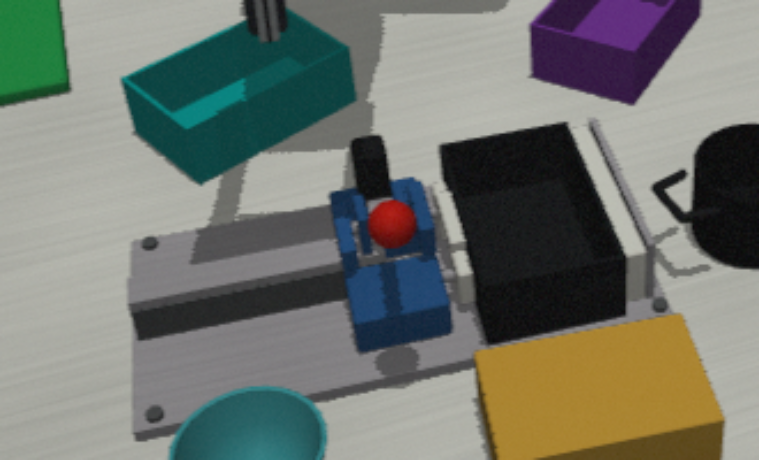

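```bash
python3 -m creep '[[-0.045,0.01,0.012,-37,10,0,1],[0,0,0,-37,10,0,1],[0,0,0,-37,10,0,1],[0,0,0,-37,10,0,1],[0,0,0,-37,10,0,1],[0,0,0,0,0,0,1]]'; python3 -c "
from h import *; s=sense(); print(H(s['eef_pos']), s['contact_force'])"
```

```text
clock: 10.68
eef_pos: [683.9, -141.9, 371.3]
tcp_rot: [3.135, -0.015, 3.056]
contact_force: [-2.5, 0.6, 0.0]
opening: -0.001
[132.35737837 -27.49826237 371.29377338] [-2.46795137  0.58801063  0.0337802 ]
```

```bash
python3 -m creep '[[0.006,-0.014,0,-4,-5,34,1],[0,0,0,0,0,34,1],[0,0,0,0,0,0,1]]'; python3 - <<'E'
from h import *
s=sense(); print(H(s["eef_pos"]),s["contact_force"])
w=grab_frame("scene")
cv2.imwrite("pics/s14.png",cv2.resize(w["color"][160:390,60:390,::-1],None,fx=2.3,fy=2.3))
E
```

```text
clock: 10.93
eef_pos: [689.5, -145.7, 296.9]
tcp_rot: [3.14, -0.002, 3.059]
contact_force: [-2.1, 0.8, -0.9]
opening: 0.001
[138.30380406 -30.7759216  296.94762581] [-2.07866034  0.7840975  -0.9327336 ]
```

View pics/s14.png

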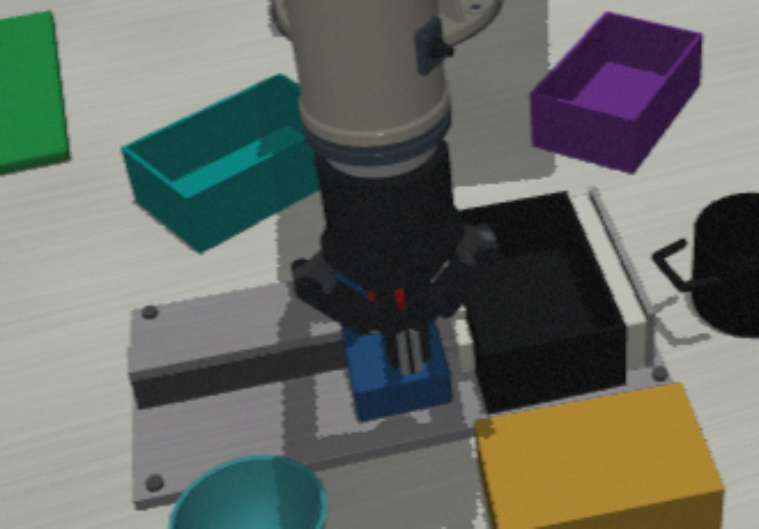

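```bash
python3 -m creep '[[0,0,0,9,-1,-2,1],[0,0,0,9,0,-2,1],[0,0,0,9,0,-5,1],[0,0,0,9,0,-6,1],[0,0,0,9,0,-5,1],[0,0,0,9,0,-5,1],[0,0,0,9,0,-4,1]]'; python3 - <<'E'
from h import *
s=sense(); print(H(s["eef_pos"]),s["contact_force"])
E
```

```text
clock: 11.57
eef_pos: [625.9, -141.9, 342.2]
tcp_rot: [3.141, 0.023, 3.058]
contact_force: [2.1, 0.3, 1.8]
opening: 0.0
[ 74.57621302 -32.45634641 342.24418052] [2.06824899 0.32730422 1.82398235]
```

```bash
python3 -m creep '[[0,0.01,0,11,0,0,1],[0,0.01,0,11,0,0,1],[0,0,0,11,0,0,1],[0,0,0,11,0,1,1],[0,0,0,11,0,1,1],[0,0,0,11,0,2,1],[0,0,0,11,0,3,1]]'; python3 - <<'E'
from h import *
s=sense(); print(H(s["eef_pos"]),s["contact_force"])
w=grab_frame("scene")
cv2.imwrite("pics/s15.png",cv2.resize(w["color"][160:390,60:390,::-1],None,fx=2.3,fy=2.3))
E
```

```text
clock: 12.15
eef_pos: [539.1, -135.3, 337.5]
tcp_rot: [-3.141, -0.0, 3.058]
contact_force: [1.8, 0.5, 1.7]
opening: -0.001
[-12.50425086 -33.27934615 337.53124812] [1.82451602 0.47311425 1.73817105]
```

View pics/s15.png

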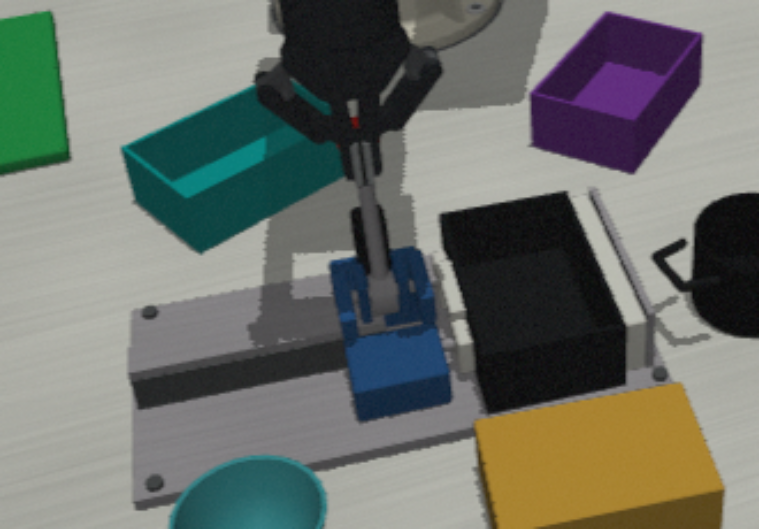

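```bash
python3 -m creep '[[0,0,0,9,0,4,1],[0,0,0,9,0,5,1],[0,0,0,8,0,5,1],[0,0,0,7,0,5,1]]'; python3 - <<'E'
from h import *
s=sense(); print(H(s["eef_pos"]),s["contact_force"])
E
```

```text
clock: 12.53
eef_pos: [500.6, -132.2, 316.7]
tcp_rot: [-3.141, -0.006, 3.058]
contact_force: [3.0, -0.4, -1.1]
opening: 0.0
[-51.0855387  -33.43742284 316.68683277] [ 2.97255046 -0.44078578 -1.07138906]
```

```bash
python3 - <<'E'
from h import *
w=grab_frame("scene"); t=grab_frame("top"); print(red(w),red(t)); print(H(sense()["eef_pos"]))
try: print(ballplane(w,-32.3))
except Exception as e: print(e)
cv2.imwrite("pics/s16.png",cv2.resize(w["color"][130:360,60:390,::-1],None,fx=2.3,fy=2.3))
E
```

```text
(array([212., 211.]), 1.414313554763794, np.int32(7)) None
[-51.96666284 -33.37741319 315.97955555]
[-75.42671632 -32.3        174.51467469]
```

View pics/s16.png

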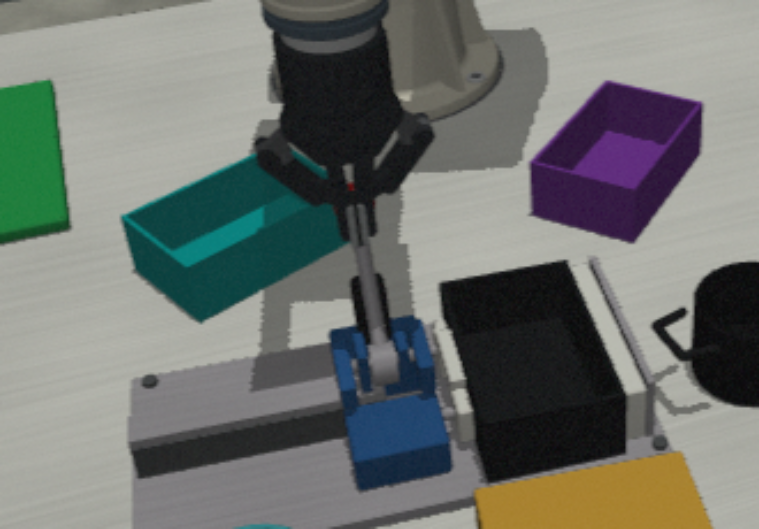

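```bash
F(){ python3 -c "
from h import *; s=sense(); print(H(s['eef_pos']).round(2), s['contact_force'].round(1))"; }
python3 -m creep '[[0,0,0,3,0,3,1]]' >/dev/null; F; python3 -m creep '[[0,0,0,3,0,3,1]]'>/dev/null; F; python3 -m creep '[[0,0,0,3,0,3,1]]'>/dev/null; F
```

```text
[-54.63 -33.48 313.21] [ 1.7 -0.3  1.7]
[-57.79 -33.51 309.98] [0.6 0.2 2.2]
[-60.69 -33.53 306.95] [ 4.5  1.  10. ]
```

```bash
F(){ python3 -c "
from h import *; s=sense(); print(H(s['eef_pos']).round(2), s['contact_force'].round(1))"; }
python3 -m creep '[[0,0,0,1.5,0,1.5,1]]' >/dev/null; F; python3 -m creep '[[0,0,0,1.5,0,1.5,1]]'>/dev/null; F
```

```text
[-61.14 -33.6  306.37] [ 2.   1.8 21.7]
[-61.19 -33.65 306.21] [ 2.1  3.1 13.1]
```

```bash
F(){ python3 -c "
from h import *; s=sense(); print(H(s['eef_pos']).round(2), s['contact_force'].round(1))"; }
python3 -m creep '[[0,0,0,2,0,3,1]]' >/dev/null; F; python3 -m creep '[[0,0,0,2,0,3,1]]'>/dev/null; F;  python3 - <<'E'
from h import *
w=grab_frame("scene"); print(H(sense()["eef_pos"]), red(w))
cv2.imwrite("pics/s17.png",cv2.resize(w["color"][130:360,60:390,::-1],None,fx=2.3,fy=2.3))
E
```

```text
[-61.33 -33.73 305.06] [ 6.9  1.3 16.2]
[-61.17 -33.81 304.05] [ 1.1  2.5 20.1]
[-61.24210626 -33.79967245 303.97355604] (array([212., 214.]), 2.2361679077148438, np.int32(12))
```

View pics/s17.png

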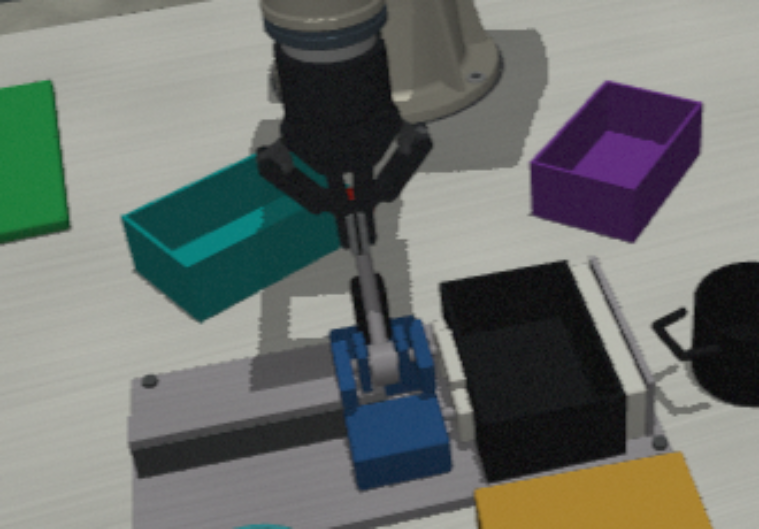

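```bash
F(){ python3 -c "
from h import *; s=sense(); print(H(s['eef_pos']).round(2), s['contact_force'].round(1))"; }
python3 -m creep '[[0,0,0,3,0,3,1]]' >/dev/null; F; python3 -m creep '[[0,0,0,3,0,3,1]]'>/dev/null; F;  python3 -m creep '[[0,0,0,3,0,3,1]]'>/dev/null; F; python3 -m creep '[[0,0,0,3,0,3,1]]'>/dev/null; F
```

```text
[-61.7  -33.9  303.27] [ 3.1  3.7 20.3]
[-62.1  -34.   302.62] [ 4.2  3.1 16.8]
[-62.56 -34.02 301.86] [ 3.1  2.9 14.9]
[-63.03 -34.09 301.05] [ 6.8  2.6 14.6]
```

```bash
F(){ python3 -c "
from h import *; s=sense(); print(H(s['eef_pos']).round(2), s['contact_force'].round(1))"; }
for k in 1; do python3 -m creep '[[0,0,0,4,0.5,4,1]]' >/dev/null; F; python3 -m creep '[[0,0,0,4,0.5,4,1]]'>/dev/null; F;  python3 -m creep '[[0,0,0,4,0.5,4,1]]'>/dev/null; F; python3 -m creep '[[0,0,0,4,0,4,1]]'>/dev/null; F; done
```

```text
[-63.91 -33.81 299.8 ] [16.2  0.2 13. ]
[-64.35 -33.54 298.64] [ 2.4  2.6 30.2]
[-64.67 -33.28 297.49] [ 2.4  3.3 26. ]
[-65.09 -33.38 296.2 ] [ 2.1  5.7 26.3]
```

```bash
python3 -m creep '[[0,0,0,-4,0,-6,1],[0,0,0,-10,0,-25,1],[0,0,0,-35,0,-20,1],[0,0,0,-35,0,0,1],[0,0,0,-35,0,-20,1],[0,0,0,-35,0,0,1],[0,0,0,-10,0,0,1]]'; python3 - <<'E'
from h import *
w=grab_frame("scene"); t=grab_frame("top"); a,b=red(w),red(t); print(H(sense()["eef_pos"]),a,b)
if a and b: p,e=tri(ray(w,a[0]),ray(t,b[0])); print("ball",H(p),e)
print(ballplane(w,-32.3))
cv2.imwrite("pics/s18.png",cv2.resize(w["color"][130:360,60:390,::-1],None,fx=2.3,fy=2.3))
E
```

```text
clock: 14.52
eef_pos: [644.3, -143.8, 383.4]
tcp_rot: [-3.134, 0.086, 3.053]
contact_force: [-0.8, 1.5, -0.8]
opening: -0.003
[ 91.25403015 -32.73932442 382.64235814] (array([207. , 223.5]), 4.031229019165039, np.int32(26)) (array([409.5 , 288.75]), 4.5070390701293945, np.int32(55))
ball [-94.61680963 -38.11473631 135.92533076] 9.80713130791169
[-332.53198973  -32.3         -28.74333651]
```

View pics/s18.png

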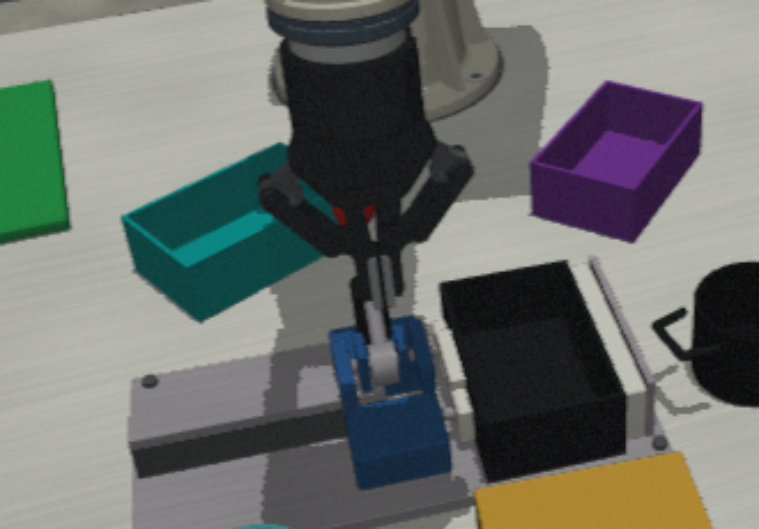

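```bash
python3 -m creep '[[0,0.08,0,0,-38,0,1],[0,0,0,0,-38,0,1],[0,0,0,0,-38,0,1],[0,0,0,0,0,0,1]]'; python3 - <<'E'
from h import *
w=grab_frame("scene"); t=grab_frame("top"); a,b=red(w),red(t); print(H(sense()["eef_pos"]),a,b)
if a and b: p,e=tri(ray(w,a[0]),ray(t,b[0])); print("ball",H(p),e)
cv2.imwrite("pics/s19.png",cv2.resize(w["color"][130:360,60:390,::-1],None,fx=2.3,fy=2.3))
cv2.imwrite("pics/t19.png",cv2.convertScaleAbs(cv2.resize(t["color"][170:320,290:510,::-1],None,fx=3.6,fy=3.6,interpolation=cv2.INTER_CUBIC),alpha=1.6,beta=20))
E
```

```text
clock: 14.95
eef_pos: [628.8, -257.5, 379.8]
tcp_rot: [-3.137, -0.009, 3.059]
contact_force: [-0.7, 0.7, 0.4]
opening: -0.002
[  87.25858636 -143.46702803  379.54168737] (array([213.3666687 , 219.83332825]), 8.833501815795898, np.int32(229)) (array([409.8684082, 286.8684082]), 7.4434380531311035, np.int32(178))
ball [-90.90080969 -31.60825319 145.39940747] 0.719027398122445
```

View pics/s19.png

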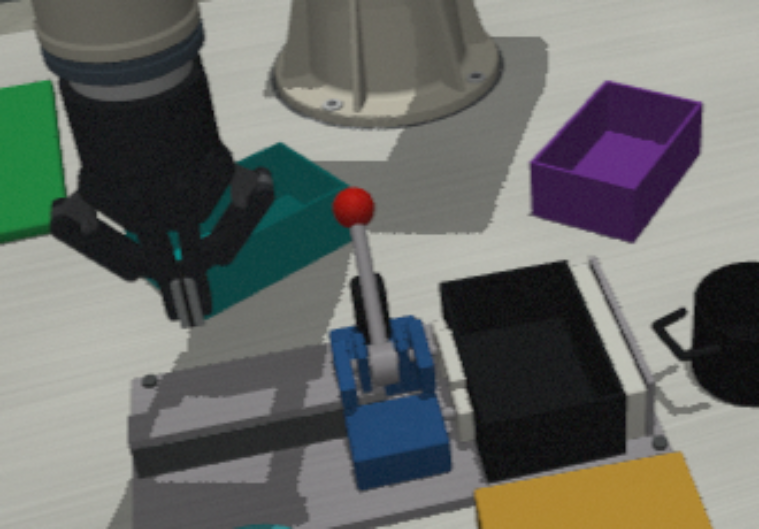

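View pics/t19.png

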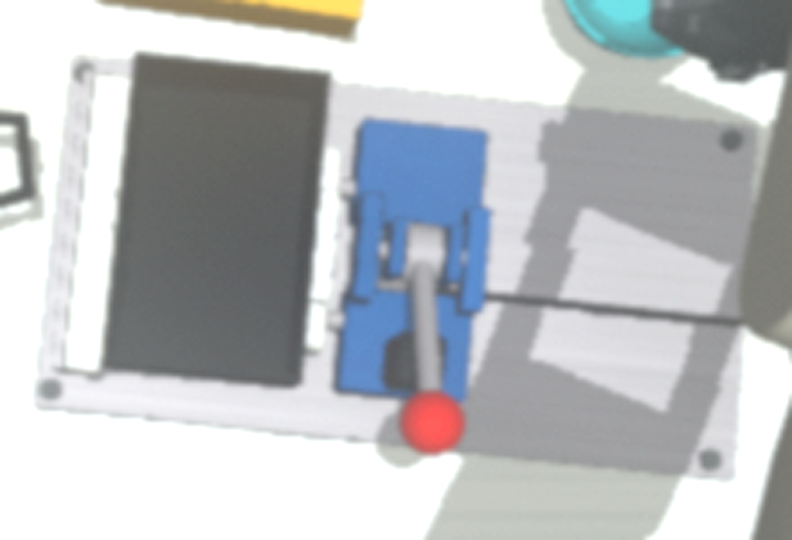

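```bash
python3 -c "
from rig import job; print(job.sign_off())"
```

```text
the job is handed in; nothing more can be done
None
```

I swung the lever fully over, slid the jaw until the pan seated against the stop, swung the lever back to lock, and handed the job in at about 15 s of the 67 s allowed. No verdict was reported.

**Freeing the lever:** The ball ended at x +93, z 146 mm in the holder's axes, which mirrors its locked position. I overpressed at that end stop. The wrist force was about 91 N, under the 120 N limit; it acted through the fingertips, and I took the 40 N limit to cover only the arm and the gripper's body.

**Seating the pan:** I pushed the grip from behind with closed fingers. Push force was about 10 N while sliding and rose to 17 N once the pan met the stop. When I let go, the jaw eased back about 1.4 mm, so I estimate a squeeze of about 6–7 N. I did not measure it directly.

**Last checks:**
- **Lever:** the ball is at x −91, z 145 mm, within about 1 mm of where it started, so I take it as fully locked.
- **Jaw:** it moved less than 1 mm while the lever was being locked.
- **Pan:** the top view shows it flat and square against the stop, with the pad touching it.
- **Other objects:** the bowl, pot and carton looked undisturbed in the views where they showed, but I did not measure their positions again.
- **Robot:** it was clear of everything, with the fingertips about 200 mm above the table.

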